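Long canister off its hook and down into the open well

ROBOT

A 6-joint arm with a two-finger parallel gripper is mounted at the origin on the work surface. World frame = base frame: x ahead of the robot, y to its left, z up, the work surface at z = 0. Lengths are in m, angles in degrees, forces in N, time in s.
With the tool pointing down it reaches from about 0.375 to 0.9 m from the base axis. Payload 3.1 kg.
Tool frame: the origin (TCP) lies midway between the tips of the shut fingers; the grasp point (between the pads) lies bot.hold_point_z behind it (bot.hold_point_z is the distance from the TCP to the grasp point, in m); z points along the fingers, y is the direction in which the jaws open and shut (so a half turn about z gives the same grasp; the last joint's range is limited). The gripper opens to 87 mm and grips with 3 to 60 N. Pads are 19 mm wide; open, the fingers measure 117 mm over their backs; the gripper's body (75 mm by 190 mm) begins 51 mm behind the grasp point.
Start: joints at [-85.571, 30.224, 82.088, -0, 67.689, -10.227], TCP at [0.158, -0.605, 0.223] pointing down, gripper open.
Joint ranges: [-176.69, 176.69], [-43.24, 126.21], [12.49, 139.97], [-82, 262], [0, 151.66], [-163.58, 163.58]. Speed limits (degrees/s): [159.86, 159.86, 180, 180, 180, 180].

INTERFACE

Orientations are given as a 3x3 rotation matrix whose columns are the frame's x, y, z axes.
In Python, from rig import bot, vision, hand_in gives the robot as it stands. The module is installed in compiled form; this text tells all that it offers.
- The arm moves only by the shell command python3 -m handwheel 'ROWS'. ROWS is JSON, a list of rows, each an object of numbers: "hand": the gripper's target within -1 to 1 (fully open at 1, half-way at 0, shut at -1); "dx", "dy", "dz": the shift along the world's x, y, z in cm; "wx", "wy", "wz": the turn, a rotation vector about the world's x, y, z in rad. In form: [{"hand": .., "dx": .., "dy": .., "dz": .., "wx": .., "wy": .., "wz": ..}, ...]. A call has 1 to 10 rows; each row shifts and turns the commanded pose from where the row before left it; what a row does not reach is not made up. A row lasts 1/10 s, in which the tool goes at most 50 mm and 8.59 degrees, less where a joint would pass 70% of its speed; a pose out of reach is approached as far as the arm can. A call with a gripper value outside its range is refused whole. The fingers move at their own pace and stop on an object; the grip force is fixed at half the most. Time passes only in rows, so rows that do not move let the fingers close. It gives the time, the measured TCP pose, the force and the opening at its end, in the units of the state.
- bot.read_state(): the state, without advancing time (a new reading comes with each control period).
- vision.capture(name): name is "scene" or "top"; returns (picture, depth): 480x640x3 uint8, red, green, blue; 480x640 float32, m along the optical axis (not along the pixel's ray), 0 where there is no reading.
- vision.get_calibration(name): a dict with "fx", "fy", "cx", "cy" (pixels), "rvec" (rotation vector, rad) and "tvec" (3), from world to camera coordinates, as OpenCV has them. Camera axes: x right, y down, z forward; pixel columns grow to the right and rows downward; lengths in m; the calibration is good to about 2 mm. A picture is of the moment at which its call begins. get_calibration takes no time and is no camera call.
- hand_in(): hands the job in, once; it reports no verdict.
The state is a dict: "time_s": time; "joint_positions": joint angles; "qvel": joint speeds; "tau": joint torques, N m; "position": TCP position; "tcp_rot": TCP orientation; "force": force on the tool from outside, world axes, zero at the start; "moment": the same for the moment, N m; "opening": opening from 0.0 (shut) to 1.0 (fully open).
Only numpy, scipy, OpenCV 4.12 (cv2) and the standard library are available. Lean on these libraries where they do the work, as an engineer would, in place of code of your own. Each camera call takes 0.05 s, during which the arm holds its last target.

TASK

Two metal canisters hang on the hook stand. Lift the longer one up and off its hook, carry it upright to the white two-well block and lower it, held all the way, into the well that is not closed by the stopper until it stands on that well's floor, then let go. The floors sit at a different, unknown height each time, so feel for the bottom: do not drop the canister or ram it down; leave the short canister hanging, the stopper in its well and the other things where they are.

Things in the scene. Friction and masses are not known exactly. Their poses are not given: they have to be found in the camera images.
- long_canister: Longer aluminium canister, 0.15-0.21 kg. Origin: centre of the hook bar while it hangs; z up, x along the bar. Top down: grip tab 22 (x) by 12 mm (y), z +11 to +54; upright wire loop in the y-z plane, 34 mm wide, z +13 to -39, the hook passing through along x (opening 22 mm wide, inverted V on top, down to z -33); stem; closed cylinder 36 mm diameter, 80 long, z -55 to -135
- long_canister_tab (a point): grip point in the middle of the long canister's tab, 36 mm above that body's origin; pinch it from above across its 12 mm thickness (its y)
- long_canister_foot (a point): centre of the long canister's flat underside, 135 mm below that body's origin
- short_canister: The shorter canister, hanging on the other hook; the same head, but its cylinder is only 45 mm long (z = -55 to -100 mm). Same origin and axes. Stays hanging
- stand: Fixed steel hook stand, white base 90 x 240 x 12 mm. Origin on the bench midway below the two hanging places; x from hook tips to posts, y along the row. Hook bars (4 mm radius) along x at height 170 mm, y = +75 and -75, from posts at x = +75 mm to x = -20, then a tip upturned to x = -30, 18 mm above the bar's centre line. All under 190 mm. Either canister may be on either hook
- hook_left (a point): Hanging place at y = +75 mm of the stand: centre of the hook bar where a canister's loop hangs. To free a canister raise it 15 to 28 mm (about 21; higher, the loop's lower wire meets the bar from below), then draw it 50 mm or more towards the stand's -x
- hook_right (a point): Hanging place at y = -75 mm of the stand: centre of the hook bar where a canister's loop hangs. To free a canister raise it 15 to 28 mm (about 21; higher, the loop's lower wire meets the bar from below), then draw it 50 mm or more towards the stand's -x
- block: Fixed white plastic block, 120 mm (x) by 240 mm (y) by 90 mm high, origin at the centre of its underside. Two round upright wells, 46 mm diameter, at y = +60 and -60 mm. Each has a flat sprung floor whose top is set anywhere from 18 to 60 mm above the bench (height not reported); it gives 0.7 mm per N, up to 10 mm
- well_left (a point): centre of the mouth of the well at block y = +60 mm, level with the block's top (90 mm)
- well_right (a point): centre of the mouth of the well at block y = -60 mm, level with the block's top
- stopper: Loose grey stopper closing one of the two wells (either one): 42 mm plug, 58 mm flange on the block's top and a 24 mm knob reaching 28 mm above the block. Origin at the centre of its underside, 30 mm below the block's top. The other well is the open one
- jar: bystander: amber jar, 56 mm diameter, 70 mm high, origin under its centre
- vial_box: bystander: cardboard box of vials, 80 x 80 mm, 58 mm high, origin under its centre
Not all that is in view belongs to the job. Leave any orange or yellow look-alike of the short_canister alone. Leave any yellow look-alike of the long_canister alone.

How it is judged (in metres and radians):
On the way, in this order (a step that is already met when the one before it is completed fails the run):
1. the long canister is held clear of its hook, upright (contact force between the fingers and long_canister above 1 N and contact force between long_canister and stand below 0.05 N and distance between long_canister and hook_left above 0.045 m and distance between long_canister and hook_right above 0.045 m and angle between long_canister's own z axis and vertical below 0.35 rad), for 0.2 s.
2. the long canister, still held, touches down inside a well (contact force between the fingers and long_canister above 1 N and contact force between long_canister and block above 0.3 N and height (world z) of long_canister_foot below 0.07 m and (horizontal distance between long_canister_foot and well_left below 0.01 m or horizontal distance between long_canister_foot and well_right below 0.01 m)), for 0.1 s.
At the end, for the whole second after the job is handed in: The long canister stands released and still in the open well, its foot 20 mm or more inside it and within 10 mm of its axis, leaning under 0.2 rad; the short canister still hangs within 30 mm of a hook's place; the stopper moved under 20 mm ((horizontal distance between long_canister_foot and well_left below 0.01 m or horizontal distance between long_canister_foot and well_right below 0.01 m) and height (world z) of long_canister_foot below 0.07 m and angle between long_canister's own z axis and vertical below 0.2 rad and contact force between long_canister and block above 0.3 N and linear speed of long_canister below 0.02 m/s and (distance between short_canister and hook_left below 0.03 m or distance between short_canister and hook_right below 0.03 m) and contact force between short_canister and stand above 0.3 N and distance of stopper from where it was at the start of the episode below 0.02 m); the robot touches nothing.
It fails at once if the long canister falls: faster than 0.3 m/s with no finger on it (contact force between the fingers and long_canister below 0.05 N and linear speed of long_canister above 0.3 m/s).
It fails at once if the long canister is rammed against the block with more than 30 N (contact force between long_canister and block above 30 N).
It fails at once if the long canister is tipped more than 0.7 rad (angle between long_canister's own z axis and vertical above 0.7 rad).
It fails at once if the short canister is knocked off its hook or the stopper pulled out (distance of short_canister from where it was at the start of the episode above 0.05 m or distance of stopper from where it was at the start of the episode above 0.02 m).
It fails at once if a bystander is pushed more than 30 mm (distance of any of jar, vial_box from where it was at the start of the episode above 0.03 m).
It also fails if it takes over 64 s, if anything falls off the work surface, if the arm or the gripper's body presses on something with over 40 N, if the wrist force passes 120 N, or if a joint passes its speed limit or range.

## Working session

There is one attempt and no reset: what is moved stays moved. The work goes in short steps, Python scripts to look and compute and a shell command to move; the robot and the scene stay as the last step left them, time stands still between calls to the robot, and variables do not carry over. Pictures are saved under pics/ and viewed, and the job is handed in when it is done.

```bash
mkdir -p pics; python3 - <<'E'
from rig import bot, vision
import cv2, numpy as np
for n in ("scene","top"):
    p,d=vision.capture(n); cv2.imwrite(f"pics/{n}0.png",p[:,:,::-1]); np.savez(f"{n}0.npz",p=p,d=d)
    print(n,vision.get_calibration(n))
s=bot.read_state(); print({k:np.round(v,3).tolist() for k,v in s.items()}, bot.hold_point_z)
E
```

```text
scene {'fx': 547.888600241548, 'fy': 547.888600241548, 'cx': 313.86073580065363, 'cy': 236.1696818096187, 'rvec': array([ 0.68613172,  2.46320156, -1.34405279]), 'tvec': array([ 0.53197353, -0.06780329,  1.35590414])}
top {'fx': 473.9784357004645, 'fy': 473.9784357004645, 'cx': 327.6868855127818, 'cy': 233.6666129234107, 'rvec': array([ 2.10101151, -2.15106266,  0.15209966]), 'tvec': array([0.05654468, 0.63944459, 1.06073258])}
{'time_s': 0.1, 'joint_positions': [-85.569, 30.275, 82.149, 0.001, 67.689, -10.23], 'qvel': [-0.019, -0.098, -0.079, 0.057, 0.072, 0.096], 'tau': [-0.0, -44.098, -17.715, 0.064, 0.053, -0.0], 'position': [0.158, -0.604, 0.222], 'tcp_rot': [[0.967, 0.253, -0.0], [0.253, -0.967, 0.002], [0.0, -0.002, -1.0]], 'force': [0.99, 0.134, -0.458], 'moment': [-0.038, 0.014, -0.001], 'opening': 0.997} 0.0187
```

View pics/scene0.png

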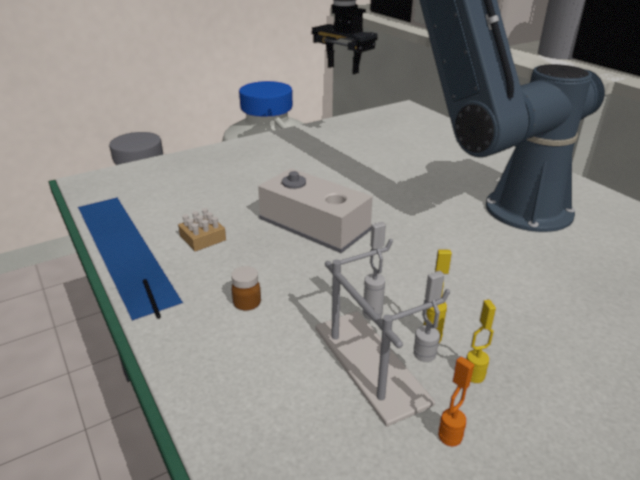

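View pics/top0.png

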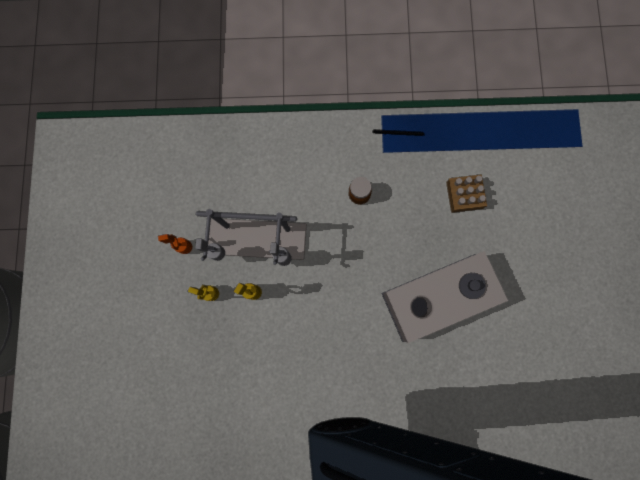

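```bash
cat > h.py <<'E'
import numpy as np, cv2
from rig import vision
def cal(n):
    c=vision.get_calibration(n); R=cv2.Rodrigues(np.array(c['rvec'],float))[0]; return c,R,np.array(c['tvec'],float).ravel()
def ray(n,u,v):
    c,R,t=cal(n); d=R.T@np.array([(u-c['cx'])/c['fx'],(v-c['cy'])/c['fy'],1.]); return -R.T@t,d
def plane(n,u,v,z):
    o,d=ray(n,u,v); return o+d*(z-o[2])/d[2]
def cloud(n,D):
    c,R,t=cal(n); v,u=np.mgrid[:480,:640]
    P=np.stack([(u-c['cx'])/c['fx']*D,(v-c['cy'])/c['fy']*D,D],-1); return (P-t)@R
def proj(n,X):
    c,R,t=cal(n); p=R@np.asarray(X)+t; return c['fx']*p[0]/p[2]+c['cx'],c['fy']*p[1]/p[2]+c['cy']
E
python3 - <<'E'
from h import *
for n,(x0,y0,x1,y1) in dict(scene=(310,210,510,460),top=(150,190,520,350)).items():
    z=np.load(f"{n}0.npz"); p=z['p'][y0:y1,x0:x1,::-1]
    s=min(800/p.shape[1],600/p.shape[0]); cv2.imwrite(f"pics/{n}0c.png",cv2.resize(p,None,fx=s,fy=s,interpolation=cv2.INTER_CUBIC)); print(s)
    C=cloud(n,z['d'])
    print((z['d']==0).mean())
    np.save(n+"C.npy",C)
    hsv=cv2.cvtColor(z['p'],cv2.COLOR_RGB2HSV)
    for nm,lo,hi in(("yel",(22,150,80),(35,255,255)),("ora",(3,170,100),(16,255,255))):
        m=cv2.inRange(hsv,lo,hi); k,l,st,ce=cv2.connectedComponentsWithStats(m)
        for i in range(1,k):
            if st[i,4]>25:
                q=C[(l==i)&(z['d']>0)]; print(n,nm,ce[i].round(),st[i,4],np.percentile(q,[3,50,97],axis=0).round(3).tolist())
E
```

```text
2.4
0.0038639322916666666
scene yel [443. 260.] 267 [[0.507, 0.221, 0.151], [0.515, 0.228, 0.172], [0.524, 0.233, 0.188]]
scene yel [482. 344.] 873 [[0.501, 0.319, 0.009], [0.517, 0.334, 0.05], [0.527, 0.345, 0.152]]
scene yel [441. 317.] 154 [[0.502, 0.229, 0.024], [0.512, 0.241, 0.064], [0.518, 0.243, 0.079]]
scene yel [431. 314.] 86 [[0.525, 0.224, 0.054], [0.529, 0.231, 0.068], [0.532, 0.235, 0.079]]
scene ora [249. 296.] 256 [[0.735, -0.023, 0.007], [0.755, -0.013, 0.036], [0.77, -0.009, 0.047]]
scene ora [456. 406.] 1278 [[0.616, 0.388, 0.009], [0.633, 0.401, 0.044], [0.645, 0.413, 0.152]]
2.1621621621621623
0.004036458333333334
top yel [238. 288.] 54 [[0.502, 0.216, 0.185], [0.511, 0.223, 0.188], [0.519, 0.23, 0.191]]
top yel [249. 291.] 106 [[0.494, 0.21, 0.075], [0.505, 0.221, 0.08], [0.525, 0.234, 0.135]]
top yel [193. 290.] 51 [[0.504, 0.317, 0.151], [0.511, 0.326, 0.153], [0.516, 0.336, 0.156]]
top yel [208. 293.] 115 [[0.494, 0.314, 0.04], [0.508, 0.323, 0.045], [0.524, 0.333, 0.069]]
top ora [163. 237.] 39 [[0.62, 0.386, 0.149], [0.625, 0.395, 0.153], [0.63, 0.404, 0.156]]
top ora [181. 240.] 30 [[0.631, 0.384, 0.041], [0.636, 0.392, 0.044], [0.641, 0.399, 0.047]]
top ora [181. 248.] 37 [[0.609, 0.382, 0.04], [0.616, 0.391, 0.043], [0.621, 0.4, 0.046]]
```

View pics/scene0c.png

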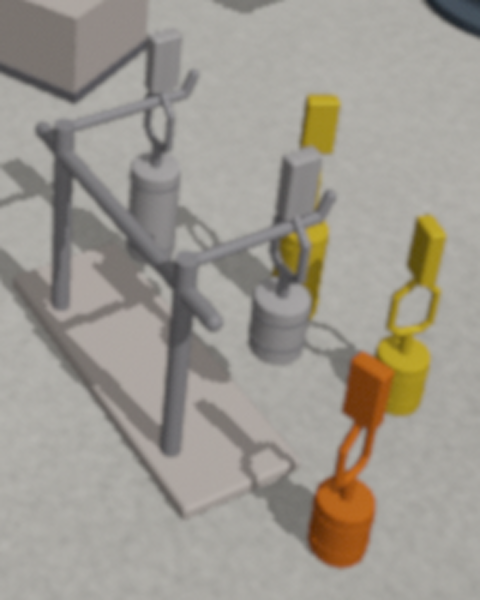

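View pics/top0c.png

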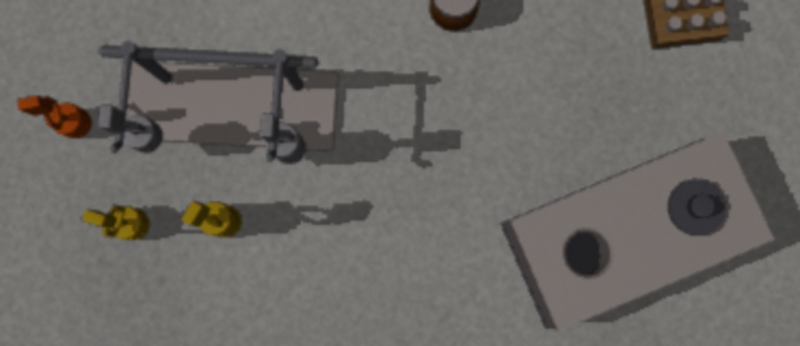

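```bash
python3 - <<'E'
from h import *
for n in ("top","scene"):
    C=np.load(n+"C.npy"); D=np.load(n+"0.npz")['d']
    box=(C[...,0]>.4)&(C[...,0]<.85)&(C[...,1]>-.2)&(C[...,1]<.45)&(D>0)
    m=(box&(C[...,2]>.197)&(C[...,2]<.24)).astype(np.uint8)
    k,l,st,ce=cv2.connectedComponentsWithStats(m)
    for i in range(1,k):
        if st[i,4]>8:
            q=C[l==i]; r=cv2.minAreaRect(q[:,:2].astype(np.float32)*1000)
            print(n,"tab",ce[i].round(1),st[i,4],q.min(0).round(3),q.max(0).round(3),np.median(q,0).round(4),r)
    m=(box&(C[...,2]>.155)&(C[...,2]<.19)).astype(np.uint8)
    k,l,st,ce=cv2.connectedComponentsWithStats(m)
    for i in range(1,k):
        if st[i,4]>15:
            q=C[l==i]; print(n,"bar",ce[i].round(1),st[i,4],q.min(0).round(3),q.max(0).round(3),cv2.minAreaRect(q[:,:2].astype(np.float32)*1000))
# block top & base
C=np.load("topC.npy"); 
m=(abs(C[...,2]-.09)<.008)&(C[...,0]>.35)&(C[...,0]<.7)&(C[...,1]<.05)&(C[...,1]>-.45)
q=C[m]; print("block",cv2.minAreaRect(q[:,:2].astype(np.float32)*1000),np.median(q[:,2]),len(q))
m=(abs(C[...,2]-.012)<.005)&(C[...,0]>.5)&(C[...,0]<.75)&(C[...,1]>.0)&(C[...,1]<.42)
q=C[m]; print("base",cv2.minAreaRect(q[:,:2].astype(np.float32)*1000),len(q))
E
```

```text
top tab [199.8 244.1] 110 [0.589 0.29  0.197] [0.611 0.304 0.227] [0.5984 0.2945 0.2213] ((599.6527709960938, 296.6034240722656), (13.077513694763184, 21.943782806396484), 82.53157806396484)
top tab [273.6 248.2] 90 [0.576 0.141 0.199] [0.599 0.153 0.227] [0.5866 0.1458 0.2217] ((587.7501831054688, 147.5972137451172), (12.087775230407715, 22.509126663208008), 85.6814956665039)
top bar [207.  231.1] 253 [0.57  0.28  0.155] [0.68  0.321 0.19 ] ((627.7884521484375, 292.2906799316406), (110.14765930175781, 38.16143035888672), 10.82193374633789)
top bar [278.6 225.8] 142 [0.602 0.126 0.155] [0.668 0.15  0.178] ((635.8916625976562, 144.71188354492188), (21.260560989379883, 64.939697265625), 73.50370025634766)
top bar [243.2 215.4] 20 [0.664 0.212 0.155] [0.671 0.23  0.158] ((667.6487426757812, 220.9751434326172), (6.688567161560059, 17.109647750854492), 0.6074308753013611)
top bar [253.2 215.6] 25 [0.661 0.188 0.155] [0.671 0.208 0.159] ((666.5809326171875, 198.48521423339844), (20.167741775512695, 8.158110618591309), 79.78321838378906)
top bar [277.4 255.8] 64 [0.558 0.132 0.156] [0.591 0
[... 725 characters left out ...]
165 0.19 ] ((616.4513549804688, 149.88003540039062), (111.34133911132812, 31.87535858154297), 1.3783330917358398)
scene bar [442.8 259.3] 286 [0.503 0.214 0.155] [0.526 0.235 0.189] ((514.9906005859375, 226.57025146484375), (14.919507026672363, 22.852197647094727), 47.54387664794922)
scene bar [416.7 309. ] 683 [0.573 0.276 0.155] [0.684 0.315 0.19 ] ((627.6223754882812, 292.9898986816406), (34.0325813293457, 109.97018432617188), 77.65972900390625)
block ((488.60687255859375, -218.39553833007812), (120.16902160644531, 240.77488708496094), 21.21329689025879) 0.08979727549383357 5194
base ((599.430419921875, 230.00860595703125), (194.34336853027344, 335.0475769042969), 1.3406586647033691) 2781
```

Pictures: the long canister hangs on the hook at scene (375,270) / top (274,248), and the short one is at (430,330) / (200,244). The open well is at top (420,307) and the stopper at (473,286). Yellow and orange look-alikes stand robot-side of the stand and beyond it.

```bash
python3 - <<'E'
from h import *
p=np.load("top0.npz")['p']; g=cv2.cvtColor(p,cv2.COLOR_RGB2GRAY)
m=np.zeros_like(g); m[290:325,400:440]=(g[290:325,400:440]<70)
k,l,st,ce=cv2.connectedComponentsWithStats(m)
for i in range(1,k):
    if st[i,4]>30:
        ys,xs=np.where(l==i); P=np.array([plane("top",a,b,.09)[:2] for a,b in zip(xs,ys)])
        print(ce[i],st[i],P.mean(0),cv2.minEnclosingCircle(P.astype(np.float32)*1000))
a=np.deg2rad(21.2);print(.4886-.06*np.sin(a),-.2184+.06*np.cos(a))
E
python3 -m handwheel '[{"hand":1,"dz":2.5},{"hand":1,"dz":2.5},{"hand":1,"dx":2.1,"dy":3.6,"wz":-0.034},{"hand":1,"dx":2.1,"dy":3.6,"wz":-0.034},{"hand":1,"dx":2.1,"dy":3.6,"wz":-0.034},{"hand":1,"dx":2.1,"dy":3.6,"wz":-0.034},{"hand":1,"dx":2.1,"dy":3.6,"wz":-0.034},{"hand":1,"dx":2.1,"dy":3.6,"wz":-0.034},{"hand":1,"dx":2.1,"dy":3.6,"wz":-0.034},{"hand":1,"dx":2.1,"dy":3.6,"wz":-0.034}]'
```

```text
[420.79142857 306.85714286] [411 297  21  21 350] [ 0.46576674 -0.16095677] ((465.6777038574219, -161.10980224609375), 23.040029525756836)
0.46690252579507446 -0.16246057192706928invalid input
```

```bash
python3 -m handwheel '[{"hand":1,"dx":0,"dy":0,"dz":2.5,"wx":0,"wy":0,"wz":0},{"hand":1,"dx":0,"dy":0,"dz":2.5,"wx":0,"wy":0,"wz":0},{"hand":1,"dx":2.1,"dy":3.6,"dz":0,"wx":0,"wy":0,"wz":-0.034},{"hand":1,"dx":2.1,"dy":3.6,"dz":0,"wx":0,"wy":0,"wz":-0.034},{"hand":1,"dx":2.1,"dy":3.6,"dz":0,"wx":0,"wy":0,"wz":-0.034},{"hand":1,"dx":2.1,"dy":3.6,"dz":0,"wx":0,"wy":0,"wz":-0.034},{"hand":1,"dx":2.1,"dy":3.6,"dz":0,"wx":0,"wy":0,"wz":-0.034},{"hand":1,"dx":2.1,"dy":3.6,"dz":0,"wx":0,"wy":0,"wz":-0.034},{"hand":1,"dx":2.1,"dy":3.6,"dz":0,"wx":0,"wy":0,"wz":-0.034},{"hand":1,"dx":2.1,"dy":3.6,"dz":0,"wx":0,"wy":0,"wz":-0.034}]'
```

```text
time_s: 1.1
position: [0.3266, -0.3148, 0.2723]
tcp_rot: [[1.0, -0.018, -0.0], [-0.018, -1.0, 0.001], [-0.0, -0.001, -1.0]]
force: [0.2, -0.1, 0.7]
opening: 0.999
```

```bash
python3 -m handwheel '[{"hand":1,"dx":2.3,"dy":4.0,"dz":0,"wx":0,"wy":0,"wz":-0.031},{"hand":1,"dx":2.3,"dy":4.0,"dz":0,"wx":0,"wy":0,"wz":-0.031},{"hand":1,"dx":2.3,"dy":4.0,"dz":0,"wx":0,"wy":0,"wz":0},{"hand":1,"dx":2.3,"dy":4.0,"dz":0,"wx":0,"wy":0,"wz":0},{"hand":1,"dx":2.3,"dy":4.0,"dz":0,"wx":0,"wy":0,"wz":0},{"hand":1,"dx":2.3,"dy":4.0,"dz":0,"wx":0,"wy":0,"wz":0},{"hand":1,"dx":2.3,"dy":4.0,"dz":0,"wx":0,"wy":0,"wz":0},{"hand":1,"dx":2.3,"dy":4.0,"dz":0,"wx":0,"wy":0,"wz":0},{"hand":1,"dx":2.3,"dy":4.0,"dz":0,"wx":0,"wy":0,"wz":0},{"hand":1,"dx":2.3,"dy":4.0,"dz":0,"wx":0,"wy":0,"wz":0}]'
python3 -m handwheel '[{"hand":1,"dx":0,"dy":0,"dz":0,"wx":0,"wy":0,"wz":0},{"hand":1,"dx":0,"dy":0,"dz":0,"wx":0,"wy":0,"wz":0}]'
```

```text
time_s: 2.1
position: [0.5565, 0.0853, 0.2722]
tcp_rot: [[0.997, -0.078, -0.001], [-0.078, -0.997, -0.0], [-0.001, 0.0, -1.0]]
force: [0.3, -0.3, -0.6]
opening: 1.002
time_s: 2.3
position: [0.5557, 0.0843, 0.2718]
tcp_rot: [[0.997, -0.075, -0.002], [-0.075, -0.997, -0.0], [-0.002, 0.001, -1.0]]
force: [-0.2, -0.6, -0.6]
opening: 1.0
```

```bash
python3 -m handwheel '[{"hand":1,"dx":1.1,"dy":2.1,"dz":0,"wx":0,"wy":0,"wz":-0.003},{"hand":1,"dx":1.1,"dy":2.1,"dz":0,"wx":0,"wy":0,"wz":0},{"hand":1,"dx":1.1,"dy":2.2,"dz":0,"wx":0,"wy":0,"wz":0},{"hand":1,"dx":0,"dy":0,"dz":-1,"wx":0,"wy":0,"wz":0},{"hand":1,"dx":0,"dy":0,"dz":-1,"wx":0,"wy":0,"wz":0},{"hand":1,"dx":0,"dy":0,"dz":-1,"wx":0,"wy":0,"wz":0},{"hand":1,"dx":0,"dy":0,"dz":0,"wx":0,"wy":0,"wz":0},{"hand":1,"dx":0,"dy":0,"dz":0,"wx":0,"wy":0,"wz":0}]'
python3 - <<'E'
from h import *
for n in ("scene","top"):
    p,d=vision.capture(n); x0,y0=(280,130) if n=="scene" else (200,170)
    cv2.imwrite(f"pics/{n}1.png",cv2.resize(p[y0:y0+200,x0:x0+240,::-1],None,fx=3,fy=3,interpolation=cv2.INTER_CUBIC))
E
```

```text
time_s: 3.1
position: [0.5886, 0.1464, 0.242]
tcp_rot: [[0.997, -0.082, -0.001], [-0.082, -0.997, -0.0], [-0.001, 0.0, -1.0]]
force: [0.1, 0.7, -0.4]
opening: 0.998
```

View pics/scene1.png

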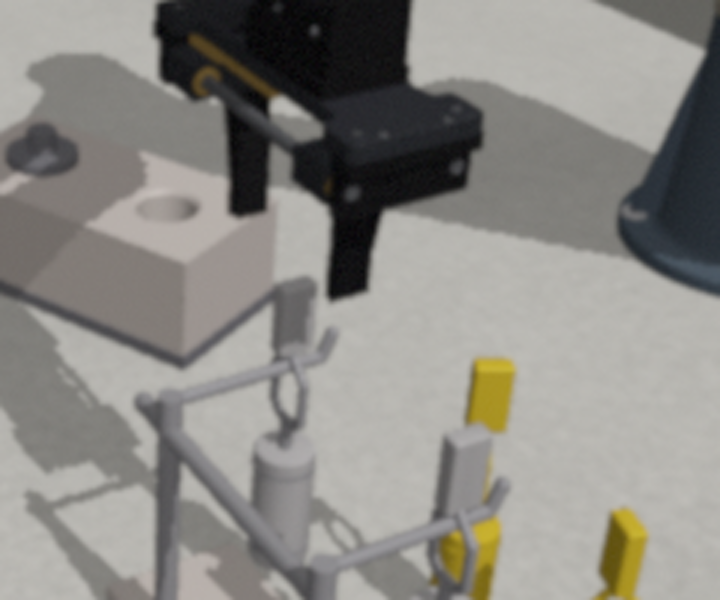

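View pics/top1.png

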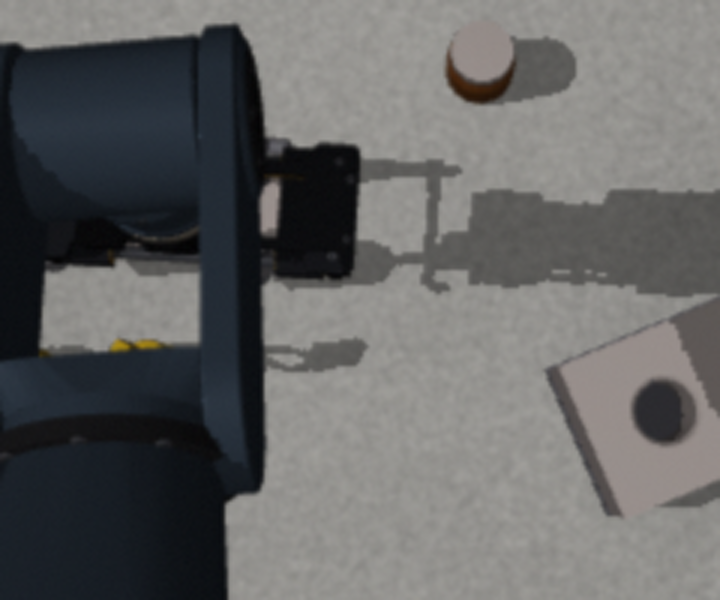

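The scene view shows the two fingertips (crop 250,210 and 350,295) on either side of the tab top (295,283). I'll go down and grip.

```bash
python3 -m handwheel '[{"hand":1,"dx":0,"dy":0.15,"dz":-1,"wx":0,"wy":0,"wz":0},{"hand":1,"dx":0,"dy":0,"dz":-1,"wx":0,"wy":0,"wz":0},{"hand":1,"dx":0,"dy":0,"dz":-1,"wx":0,"wy":0,"wz":0},{"hand":1,"dx":0,"dy":0,"dz":-1,"wx":0,"wy":0,"wz":0},{"hand":1,"dx":0,"dy":0,"dz":-1,"wx":0,"wy":0,"wz":0},{"hand":1,"dx":0,"dy":0,"dz":-0.2,"wx":0,"wy":0,"wz":0},{"hand":1,"dx":0,"dy":0,"dz":0,"wx":0,"wy":0,"wz":0}]'
python3 -m handwheel '[{"hand":-0.5,"dx":0,"dy":0,"dz":0,"wx":0,"wy":0,"wz":0},{"hand":-0.5,"dx":0,"dy":0,"dz":0,"wx":0,"wy":0,"wz":0},{"hand":-0.6,"dx":0,"dy":0,"dz":0,"wx":0,"wy":0,"wz":0},{"hand":-0.7,"dx":0,"dy":0,"dz":0,"wx":0,"wy":0,"wz":0},{"hand":-0.8,"dx":0,"dy":0,"dz":0,"wx":0,"wy":0,"wz":0},{"hand":-1,"dx":0,"dy":0,"dz":0,"wx":0,"wy":0,"wz":0},{"hand":-1,"dx":0,"dy":0,"dz":0,"wx":0,"wy":0,"wz":0},{"hand":-1,"dx":0,"dy":0,"dz":0,"wx":0,"wy":0,"wz":0},{"hand":-1,"dx":0,"dy":0,"dz":0,"wx":0,"wy":0,"wz":0},{"hand":-1,"dx":0,"dy":0,"dz":0,"wx":0,"wy":0,"wz":0}]'
```

```text
time_s: 3.9
position: [0.5889, 0.1489, 0.1898]
tcp_rot: [[0.997, -0.081, -0.001], [-0.081, -0.997, -0.0], [-0.001, 0.0, -1.0]]
force: [-0.8, -0.2, 0.1]
opening: 1.004
time_s: 4.9
position: [0.5892, 0.1488, 0.1906]
tcp_rot: [[0.997, -0.081, -0.0], [-0.081, -0.997, 0.0], [-0.0, -0.0, -1.0]]
force: [-0.3, -0.2, -0.3]
opening: 0.171
```

```bash
python3 -m handwheel '[{"hand":-1,"dx":0,"dy":0,"dz":0,"wx":0,"wy":0,"wz":0},{"hand":-1,"dx":0,"dy":0,"dz":0.3,"wx":0,"wy":0,"wz":0},{"hand":-1,"dx":0,"dy":0,"dz":0.3,"wx":0,"wy":0,"wz":0},{"hand":-1,"dx":0,"dy":0,"dz":0.3,"wx":0,"wy":0,"wz":0},{"hand":-1,"dx":0,"dy":0,"dz":0.3,"wx":0,"wy":0,"wz":0},{"hand":-1,"dx":0,"dy":0,"dz":0.3,"wx":0,"wy":0,"wz":0},{"hand":-1,"dx":0,"dy":0,"dz":0.3,"wx":0,"wy":0,"wz":0},{"hand":-1,"dx":0,"dy":0,"dz":0.3,"wx":0,"wy":0,"wz":0},{"hand":-1,"dx":0,"dy":0,"dz":0,"wx":0,"wy":0,"wz":0},{"hand":-1,"dx":0,"dy":0,"dz":0,"wx":0,"wy":0,"wz":0}]'
python3 - <<'E'
from h import *
p,d=vision.capture("scene"); x0,y0=(280,130)
cv2.imwrite(f"pics/scene2.png",cv2.resize(p[y0:y0+200,x0:x0+240,::-1],None,fx=3,fy=3,interpolation=cv2.INTER_CUBIC))
E
```

```text
time_s: 5.9
position: [0.5892, 0.1489, 0.2116]
tcp_rot: [[0.997, -0.081, 0.0], [-0.081, -0.997, 0.0], [0.0, -0.0, -1.0]]
force: [-0.2, 0.5, -1.4]
opening: 0.137
```

View pics/scene2.png

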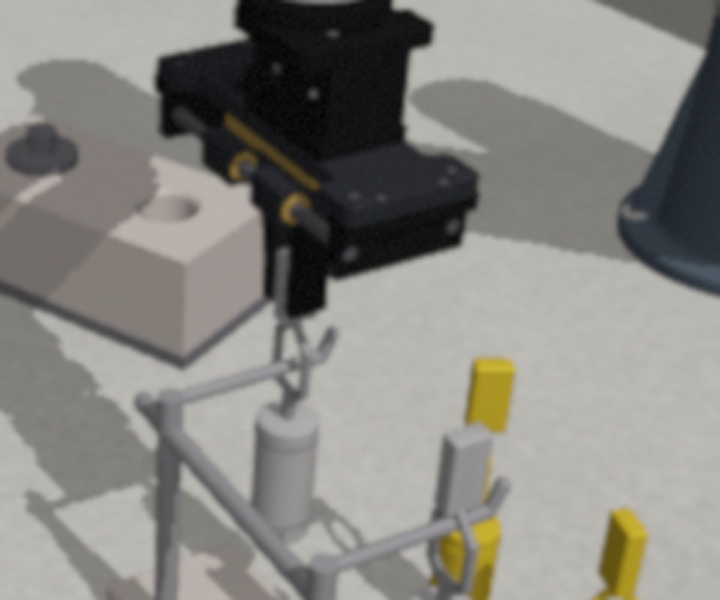

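The canister is lifted 21 mm, and the bar passes through the lower part of the loop (crop 300,360). I'll draw it towards stand -x.

```bash
python3 -m handwheel '[{"hand":-1,"dx":-0.4,"dy":0.03,"dz":0,"wx":0,"wy":0,"wz":0},{"hand":-1,"dx":-0.7,"dy":0.06,"dz":0,"wx":0,"wy":0,"wz":0},{"hand":-1,"dx":-0.7,"dy":0.06,"dz":0,"wx":0,"wy":0,"wz":0},{"hand":-1,"dx":-0.7,"dy":0.06,"dz":0,"wx":0,"wy":0,"wz":0},{"hand":-1,"dx":-0.7,"dy":0.06,"dz":0,"wx":0,"wy":0,"wz":0},{"hand":-1,"dx":-0.7,"dy":0.05,"dz":0,"wx":0,"wy":0,"wz":0},{"hand":-1,"dx":-0.7,"dy":0.05,"dz":0,"wx":0,"wy":0,"wz":0},{"hand":-1,"dx":-0.7,"dy":0.05,"dz":0,"wx":0,"wy":0,"wz":0},{"hand":-1,"dx":-0.7,"dy":0.05,"dz":0,"wx":0,"wy":0,"wz":0},{"hand":-1,"dx":-0.5,"dy":0,"dz":0,"wx":0,"wy":0,"wz":0}]'
python3 -m handwheel '[{"hand":-1,"dx":0,"dy":0,"dz":0,"wx":0,"wy":0,"wz":0},{"hand":-1,"dx":0,"dy":0,"dz":0,"wx":0,"wy":0,"wz":0},{"hand":-1,"dx":0,"dy":0,"dz":0,"wx":0,"wy":0,"wz":0}]'
python3 - <<'E'
from h import *
p,d=vision.capture("scene"); x0,y0=(280,130)
cv2.imwrite(f"pics/scene3.png",cv2.resize(p[y0:y0+200,x0:x0+240,::-1],None,fx=3,fy=3,interpolation=cv2.INTER_CUBIC))
E
```

```text
time_s: 6.95
position: [0.5233, 0.1536, 0.2116]
tcp_rot: [[0.997, -0.081, -0.0], [-0.081, -0.997, 0.0], [-0.0, 0.0, -1.0]]
force: [-0.1, -0.2, -1.2]
opening: 0.138
time_s: 7.25
position: [0.5247, 0.1535, 0.2116]
tcp_rot: [[0.997, -0.081, 0.001], [-0.081, -0.997, 0.0], [0.001, -0.0, -1.0]]
force: [-0.6, 0.1, -1.6]
opening: 0.133
```

View pics/scene3.png

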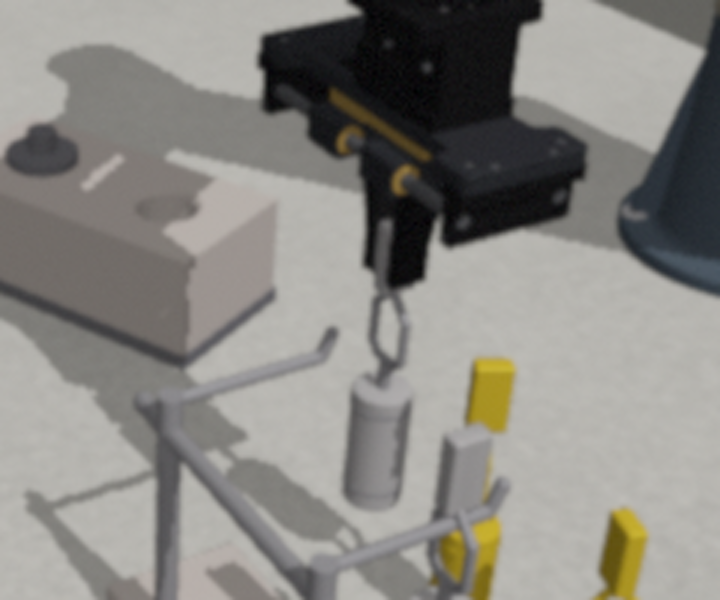

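The canister is off the hook and hanging upright from the fingers (crop 378,440). Next I'll raise it and carry it over the open well.

```bash
python3 -m handwheel '[{"hand":-1,"dx":0,"dy":0,"dz":0.6,"wx":0,"wy":0,"wz":0},{"hand":-1,"dx":0,"dy":0,"dz":1,"wx":0,"wy":0,"wz":0},{"hand":-1,"dx":0,"dy":0,"dz":1,"wx":0,"wy":0,"wz":0},{"hand":-1,"dx":0,"dy":0,"dz":1,"wx":0,"wy":0,"wz":0},{"hand":-1,"dx":0,"dy":0,"dz":1,"wx":0,"wy":0,"wz":0},{"hand":-1,"dx":0,"dy":0,"dz":1,"wx":0,"wy":0,"wz":0},{"hand":-1,"dx":0,"dy":0,"dz":1,"wx":0,"wy":0,"wz":0},{"hand":-1,"dx":-0.2,"dy":-1,"dz":1,"wx":0,"wy":0,"wz":0},{"hand":-1,"dx":-0.3,"dy":-1.6,"dz":0.4,"wx":0,"wy":0,"wz":0},{"hand":-1,"dx":-0.3,"dy":-1.6,"dz":0,"wx":0,"wy":0,"wz":0}]'
python3 -m handwheel '[{"hand":-1,"dx":-0.3,"dy":-1.6,"dz":0,"wx":0,"wy":0,"wz":0},{"hand":-1,"dx":-0.3,"dy":-1.6,"dz":0,"wx":0,"wy":0,"wz":0},{"hand":-1,"dx":-0.3,"dy":-1.6,"dz":0,"wx":0,"wy":0,"wz":0},{"hand":-1,"dx":-0.3,"dy":-1.6,"dz":0,"wx":0,"wy":0,"wz":0},{"hand":-1,"dx":-0.3,"dy":-1.6,"dz":0,"wx":0,"wy":0,"wz":0},{"hand":-1,"dx":-0.3,"dy":-1.6,"dz":0,"wx":0,"wy":0,"wz":0},{"hand":-1,"dx":-0.3,"dy":-1.6,"dz":0,"wx":0,"wy":0,"wz":0},{"hand":-1,"dx":-0.3,"dy":-1.6,"dz":0,"wx":0,"wy":0,"wz":0},{"hand":-1,"dx":-0.3,"dy":-1.6,"dz":0,"wx":0,"wy":0,"wz":0},{"hand":-1,"dx":-0.3,"dy":-1.6,"dz":0,"wx":0,"wy":0,"wz":0}]'
python3 -m handwheel '[{"hand":-1,"dx":-0.3,"dy":-1.6,"dz":0,"wx":0,"wy":0,"wz":0},{"hand":-1,"dx":-0.3,"dy":-1.6,"dz":0,"wx":0,"wy":0,"wz":0},{"hand":-1,"dx":-0.3,"dy":-1.6,"dz":0,"wx":0,"wy":0,"wz":0},{"hand":-1,"dx":-0.3,"dy":-1.6,"dz":0,"wx":0,"wy":0,"wz":0},{"hand":-1,"dx":-0.3,"dy":-1.6,"dz":0,"wx":0,"wy":0,"wz":0},{"hand":-1,"dx":-0.2,"dy":-1.2,"dz":0,"wx":0,"wy":0,"wz":0},{"hand":-1,"dx":0,"dy":-0.8,"dz":0,"wx":0,"wy":0,"wz":0},{"hand":-1,"dx":0,"dy":-0.4,"dz":0,"wx":0,"wy":0,"wz":0},{"hand":-1,"dx":0,"dy":0,"dz":0,"wx":0,"wy":0,"wz":0},{"hand":-1,"dx":0,"dy":0,"dz":0,"wx":0,"wy":0,"wz":0}]'
python3 - <<'E'
from h import *
for n in ("scene","top"):
    p,d=vision.capture(n); np.savez(f"{n}4.npz",p=p,d=d); x0,y0=(230,70) if n=="scene" else (300,190)
    cv2.imwrite(f"pics/{n}4.png",cv2.resize(p[y0:y0+200,x0:x0+240,::-1],None,fx=3,fy=3,interpolation=cv2.INTER_CUBIC))
E
```

```text
time_s: 8.3
position: [0.5164, 0.1107, 0.2928]
tcp_rot: [[0.997, -0.08, 0.002], [-0.08, -0.997, -0.0], [0.002, 0.0, -1.0]]
force: [0.2, -0.7, -1.8]
opening: 0.136
time_s: 9.3
position: [0.4856, -0.0497, 0.292]
tcp_rot: [[0.997, -0.081, -0.0], [-0.081, -0.997, -0.0], [-0.0, 0.0, -1.0]]
force: [0.8, -0.4, -1.3]
opening: 0.14
time_s: 10.3
position: [0.4691, -0.152, 0.2915]
tcp_rot: [[0.997, -0.081, -0.0], [-0.081, -0.997, 0.001], [-0.0, -0.001, -1.0]]
force: [0.5, 0.4, -1.5]
opening: 0.135
```

View pics/scene4.png

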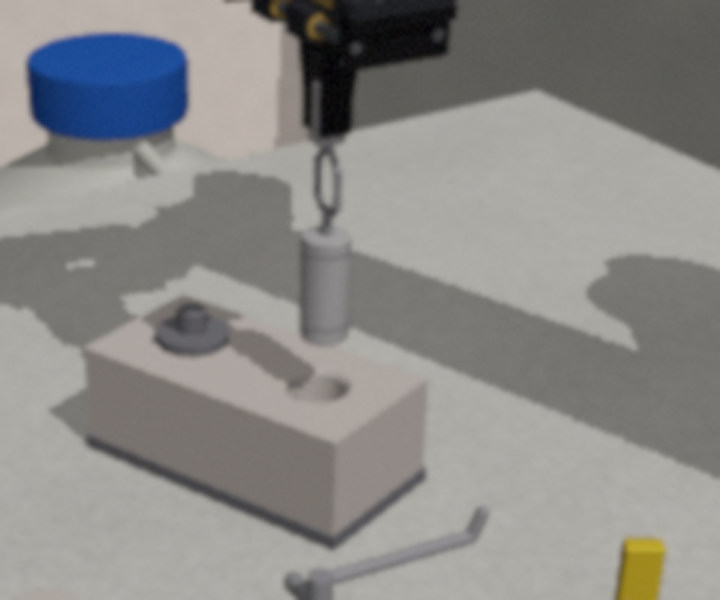

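View pics/top4.png

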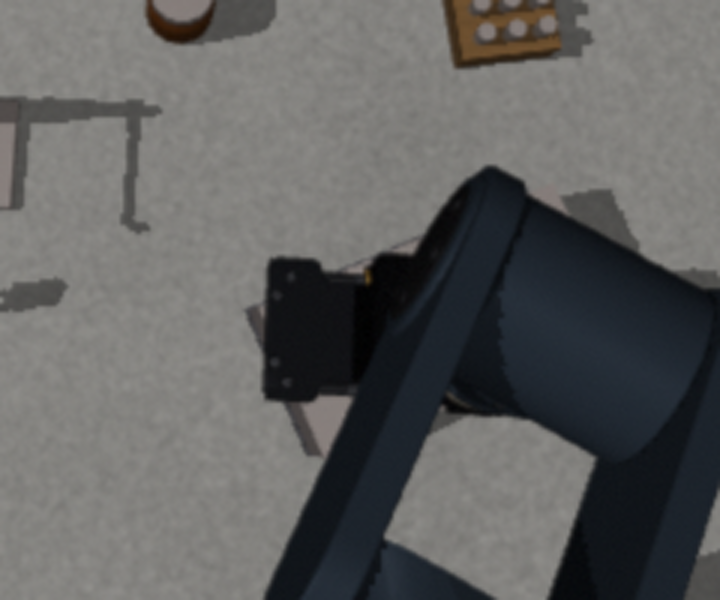

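The canister hangs upright in the scene view at crop (325,285), a little beyond the well at (320,387). The arm hides it in the top view. I'll measure canister axis and well in the same camera.

```bash
cat > m.py <<'E'
from h import *
import sys
from scipy.optimize import least_squares
from rig import bot
def well(n,f):
    D=np.load(f)['d']; C=cloud(n,D)
    o,_=ray(n,0,0)
    k=(C[...,2]>.03)
    t=(0.09-o[2])/(C[...,2]-o[2]); P=o+(C-o)*t[...,None]
    m=(np.hypot(P[...,0]-.466,P[...,1]+.161)<.03)&(C[...,2]<.0865)&(D>0)
    q=P[m][:,:2]; return len(q),cv2.minEnclosingCircle(q.astype(np.float32)*1000),q.mean(0)
def cyl(n,f,tcp,head):
    D=np.load(f)['d']; C=cloud(n,D); o,_=ray(n,0,0)
    zf=tcp[2]-head
    m=(np.hypot(C[...,0]-tcp[0],C[...,1]-tcp[1])<.03)&(C[...,2]>max(zf+.012,.1))&(C[...,2]<zf+.07)&(D>0)
    q=C[m]
    f=lambda a: np.hypot(q[:,0]-a[0]-a[2]*(q[:,2]-zf),q[:,1]-a[1]-a[3]*(q[:,2]-zf))-.018
    r=least_squares(f,[tcp[0],tcp[1],0,0],loss='soft_l1',f_scale=.001)
    return len(q),r.x.round(4),np.std(f(r.x)).round(4),q[:,2].min(),q[:,2].max()
E
python3 - <<'E'
from m import *
for n in("top","scene"): print(n,well(n,n+"0.npz"))
s=bot.read_state(); t=s['position']; print(t)
print(cyl("scene","scene4.npz",t,.154))
E
```

```text
top (364, ((468.7428283691406, -160.09107971191406), 29.064319610595703), array([ 0.46660402, -0.16187716]))
scene (203, ((465.9628601074219, -160.82803344726562), 29.819744110107422), array([ 0.47013526, -0.15872976]))
[ 0.46913215 -0.15183074  0.29148725]
(411, array([ 0.4689, -0.1528,  0.003 ,  0.0068]), np.float64(0.0017), np.float64(0.14949819906839645), np.float64(0.20742481994866802))m.py:9: RuntimeWarning: divide by zero encountered in divide
  t=(0.09-o[2])/(C[...,2]-o[2]); P=o+(C-o)*t[...,None]
m.py:9: RuntimeWarning: invalid value encountered in multiply
  t=(0.09-o[2])/(C[...,2]-o[2]); P=o+(C-o)*t[...,None]
```

```bash
python3 -W ignore - <<'E'
from m import *
for n in("top","scene"):
    z=np.load(n+"0.npz"); D=z['d']; C=cloud(n,D)
    m=(abs(C[...,2]-.09)<.006)&(np.hypot(C[...,0]-.488,C[...,1]+.218)<.16)&(D>0)
    q=C[m]; r=cv2.minAreaRect((q[:,:2]*1000).astype(np.float32)); print(n,r,np.median(q[:,2]))
    # plane-cast the image onto z=.09 around the well, as ortho picture 0.5mm/px
    xs=np.arange(.42,.52,.0005); ys=np.arange(-.22,-.11,.0005)
    c,R,t=cal(n); X=np.stack(np.meshgrid(xs,ys,indexing='ij')+[np.full((len(xs),len(ys)),.09)] if False else [*np.meshgrid(xs,ys,indexing='ij'),np.full((len(xs),len(ys)),.09)],-1)@R.T+t
    U=(c['fx']*X[...,0]/X[...,2]+c['cx']).astype(np.float32);V=(c['fy']*X[...,1]/X[...,2]+c['cy']).astype(np.float32)
    o=cv2.remap(z['p'][:,:,::-1].copy(),U,V,cv2.INTER_LINEAR); cv2.imwrite(f"pics/o_{n}.png",cv2.resize(o,None,fx=2.5,fy=2.5))
E
python3 -c "
import cv2,numpy as np
cv2.imwrite('pics/o.png',np.hstack([cv2.imread('pics/o_top.png')[:,:390],cv2.imread('pics/o_scene.png')[:,:390]]))"
```

```text
top ((488.6069030761719, -218.3955535888672), (120.16897583007812, 240.7748565673828), 21.213302612304688) 0.08976916859945933
scene ((490.9211120605469, -218.39169311523438), (126.69493103027344, 245.71168518066406), 20.89263916015625) 0.08739447815920998
```

```bash
python3 -c "
import cv2,numpy as np
a=cv2.imread('pics/o_top.png');b=cv2.imread('pics/o_scene.png');print(a.shape)
o=np.hstack([a,b]);cv2.imwrite('pics/o2.png',cv2.resize(o,None,fx=.72,fy=.72))"
```

```text
(502, 550, 3)
```

View pics/o2.png

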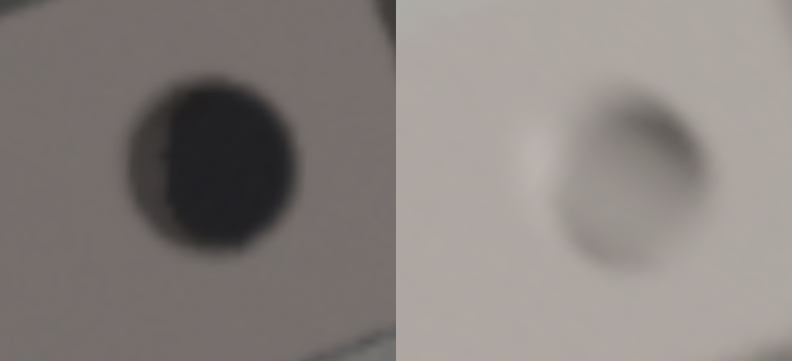

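```bash
python3 -m handwheel '[{"hand":-1,"dx":-0.1,"dy":-0.4,"dz":0,"wx":0,"wy":0,"wz":0},{"hand":-1,"dx":-0.15,"dy":-0.4,"dz":0,"wx":0,"wy":0,"wz":0},{"hand":-1,"dx":0,"dy":0,"dz":-0.7,"wx":0,"wy":0,"wz":0},{"hand":-1,"dx":0,"dy":0,"dz":-0.7,"wx":0,"wy":0,"wz":0},{"hand":-1,"dx":0,"dy":0,"dz":-0.7,"wx":0,"wy":0,"wz":0},{"hand":-1,"dx":0,"dy":0,"dz":-0.7,"wx":0,"wy":0,"wz":0},{"hand":-1,"dx":0,"dy":0,"dz":-0.5,"wx":0,"wy":0,"wz":0},{"hand":-1,"dx":0,"dy":0,"dz":0,"wx":0,"wy":0,"wz":0},{"hand":-1,"dx":0,"dy":0,"dz":0,"wx":0,"wy":0,"wz":0},{"hand":-1,"dx":0,"dy":0,"dz":0,"wx":0,"wy":0,"wz":0}]'
python3 -W ignore - <<'E'
from m import *
p,d=vision.capture("scene"); np.savez("scene5.npz",p=p,d=d)
x0,y0=290,130
cv2.imwrite("pics/scene5.png",cv2.resize(p[y0:y0+100,x0:x0+100,::-1],None,fx=6,fy=6,interpolation=cv2.INTER_CUBIC))
t=bot.read_state()['position'];print(t,cyl("scene","scene5.npz",t,.1556))
E
```

```text
time_s: 11.4
position: [0.4669, -0.1606, 0.2589]
tcp_rot: [[0.997, -0.081, 0.001], [-0.081, -0.997, -0.0], [0.001, 0.0, -1.0]]
force: [-0.4, -0.3, -2.1]
opening: 0.137
[ 0.46692977 -0.16056976  0.25889853] (402, array([ 0.4668, -0.1615,  0.0012,  0.0045]), np.float64(0.0017), np.float64(0.11531760016165704), np.float64(0.17316045131925892))
```

View pics/scene5.png

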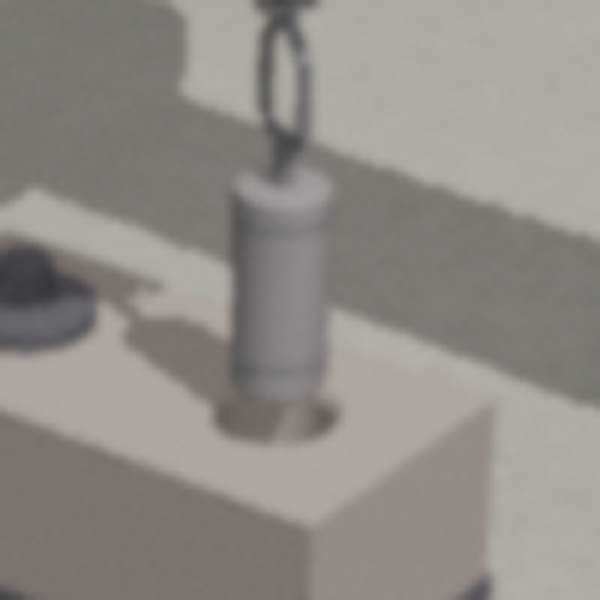

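```bash
python3 -W ignore - <<'E'
from m import *
def cr(X): u,v=proj("scene",X); return round((u-290)*6,1),round((v-130)*6,1)
print("foot",cr((.4669,-.1606,.1033)),"foot front edge vs mouth centre",cr((.4657,-.161,.09)))
a=np.linspace(0,2*np.pi,90)
F=np.array([cr((.4669+.018*np.cos(t),-.1606+.018*np.sin(t),.1033)) for t in a]);M=np.array([cr((.4657+.023*np.cos(t),-.161+.023*np.sin(t),.09)) for t in a])
print("pred foot ellipse",F.min(0),F.max(0),"mouth",M.min(0),M.max(0))
for d in((.005,0),(0,.005)): print(d,np.subtract(cr((.4657+d[0],-.161+d[1],.09)),cr((.4657,-.161,.09))))
E
```

```text
foot (np.float64(274.8), np.float64(374.0)) foot front edge vs mouth centre (np.float64(276.3), np.float64(404.4))
pred foot ellipse [226.  351.2] [323.5 397.4] mouth [214.4 375. ] [338.2 434.7]
(0.005, 0) [-11.4   3.4]
(0, 0.005) [7.3 5.5]
```

Laterally the canister (centre at crop x≈280) lines up with the mouth (≈277), and the depth offset is about 1–2 mm. I'll go into the well.

```bash
python3 -m handwheel '[{"hand":-1,"dx":0.05,"dy":0.05,"dz":0,"wx":0,"wy":0,"wz":0},{"hand":-1,"dx":0,"dy":0,"dz":-0.4,"wx":0,"wy":0,"wz":0},{"hand":-1,"dx":0,"dy":0,"dz":-0.4,"wx":0,"wy":0,"wz":0},{"hand":-1,"dx":0,"dy":0,"dz":-0.4,"wx":0,"wy":0,"wz":0},{"hand":-1,"dx":0,"dy":0,"dz":-0.4,"wx":0,"wy":0,"wz":0},{"hand":-1,"dx":0,"dy":0,"dz":-0.4,"wx":0,"wy":0,"wz":0},{"hand":-1,"dx":0,"dy":0,"dz":0,"wx":0,"wy":0,"wz":0}]'
python3 -m handwheel '[{"hand":-1,"dx":0,"dy":0,"dz":-0.4,"wx":0,"wy":0,"wz":0},{"hand":-1,"dx":0,"dy":0,"dz":-0.4,"wx":0,"wy":0,"wz":0},{"hand":-1,"dx":0,"dy":0,"dz":-0.4,"wx":0,"wy":0,"wz":0},{"hand":-1,"dx":0,"dy":0,"dz":-0.4,"wx":0,"wy":0,"wz":0},{"hand":-1,"dx":0,"dy":0,"dz":0,"wx":0,"wy":0,"wz":0}]'
python3 -W ignore - <<'E'
from m import *
p,d=vision.capture("scene"); np.savez("scene6.npz",p=p,d=d)
x0,y0=290,130
cv2.imwrite("pics/scene6.png",cv2.resize(p[y0:y0+100,x0:x0+100,::-1],None,fx=6,fy=6,interpolation=cv2.INTER_CUBIC))
s=bot.read_state();t=s['position'];print(t,s['force'],s['moment'],cyl("scene","scene6.npz",t,.1556))
E
```

```text
time_s: 12.15
position: [0.4667, -0.1597, 0.2378]
tcp_rot: [[0.997, -0.081, -0.001], [-0.081, -0.997, 0.001], [-0.002, -0.001, -1.0]]
force: [-0.3, 0.3, -1.7]
opening: 0.137
time_s: 12.65
position: [0.4667, -0.1597, 0.2219]
tcp_rot: [[0.997, -0.081, -0.001], [-0.081, -0.997, 0.001], [-0.001, -0.001, -1.0]]
force: [-0.1, 0.1, -2.1]
opening: 0.136
[ 0.46691805 -0.15982627  0.22215684] [-0.05755007  0.59142773 -2.05866573] [ 0.02509584 -0.02617383 -0.00786715] (246, array([ 0.4664, -0.1613,  0.0022,  0.0169]), np.float64(0.0015), np.float64(0.10034897838614631), np.float64(0.1364520479763349))
```

View pics/scene6.png

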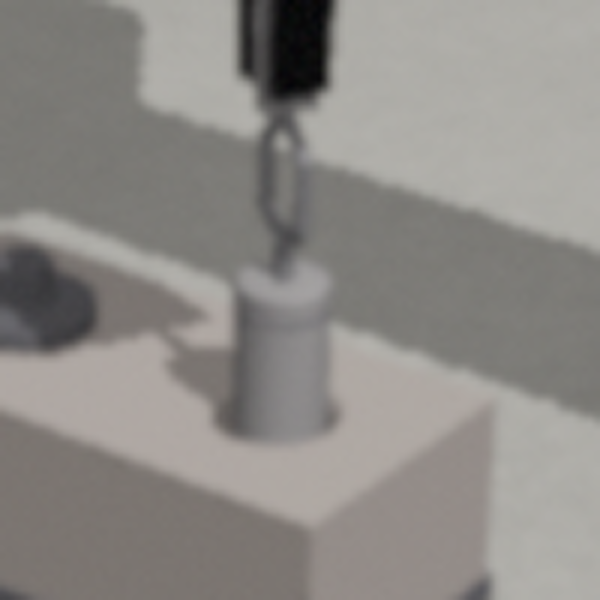

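The foot is inside the mouth with a visible gap around it and no contact force so far. Now I'll feel for the floor.

```bash
python3 -m handwheel '[{"hand":-1,"dx":0,"dy":0,"dz":-0.15,"wx":0,"wy":0,"wz":0},{"hand":-1,"dx":0,"dy":0,"dz":-0.15,"wx":0,"wy":0,"wz":0},{"hand":-1,"dx":0,"dy":0,"dz":-0.15,"wx":0,"wy":0,"wz":0},{"hand":-1,"dx":0,"dy":0,"dz":0,"wx":0,"wy":0,"wz":0}]'
```

```text
time_s: 13.1
position: [0.467, -0.1599, 0.2179]
tcp_rot: [[0.997, -0.081, -0.0], [-0.081, -0.997, 0.0], [-0.0, -0.0, -1.0]]
force: [0.5, 0.6, -2.6]
opening: 0.137
```

```bash
python3 -m handwheel '[{"hand":-1,"dx":0,"dy":0,"dz":-0.15,"wx":0,"wy":0,"wz":0},{"hand":-1,"dx":0,"dy":0,"dz":-0.15,"wx":0,"wy":0,"wz":0},{"hand":-1,"dx":0,"dy":0,"dz":-0.15,"wx":0,"wy":0,"wz":0},{"hand":-1,"dx":0,"dy":0,"dz":0,"wx":0,"wy":0,"wz":0}]'
```

```text
time_s: 13.5
position: [0.467, -0.1598, 0.2133]
tcp_rot: [[0.997, -0.081, -0.0], [-0.081, -0.997, 0.0], [-0.001, -0.0, -1.0]]
force: [0.7, -0.1, -1.7]
opening: 0.138
```

```bash
python3 -m handwheel '[{"hand":-1,"dx":0,"dy":0,"dz":-0.15,"wx":0,"wy":0,"wz":0},{"hand":-1,"dx":0,"dy":0,"dz":-0.15,"wx":0,"wy":0,"wz":0},{"hand":-1,"dx":0,"dy":0,"dz":-0.15,"wx":0,"wy":0,"wz":0},{"hand":-1,"dx":0,"dy":0,"dz":0,"wx":0,"wy":0,"wz":0}]'
```

```text
time_s: 13.9
position: [0.467, -0.1598, 0.2088]
tcp_rot: [[0.997, -0.081, -0.001], [-0.081, -0.997, 0.0], [-0.001, -0.0, -1.0]]
force: [0.5, -0.1, -2.1]
opening: 0.136
```

```bash
python3 -m handwheel '[{"hand":-1,"dx":0,"dy":0,"dz":-0.15,"wx":0,"wy":0,"wz":0},{"hand":-1,"dx":0,"dy":0,"dz":-0.15,"wx":0,"wy":0,"wz":0},{"hand":-1,"dx":0,"dy":0,"dz":-0.15,"wx":0,"wy":0,"wz":0},{"hand":-1,"dx":0,"dy":0,"dz":0,"wx":0,"wy":0,"wz":0}]'
```

```text
time_s: 14.3
position: [0.467, -0.1598, 0.2043]
tcp_rot: [[0.997, -0.081, -0.001], [-0.081, -0.997, 0.0], [-0.001, -0.0, -1.0]]
force: [0.3, 0.9, -1.8]
opening: 0.137
```

```bash
python3 -m handwheel '[{"hand":-1,"dx":0,"dy":0,"dz":-0.15,"wx":0,"wy":0,"wz":0},{"hand":-1,"dx":0,"dy":0,"dz":-0.15,"wx":0,"wy":0,"wz":0},{"hand":-1,"dx":0,"dy":0,"dz":-0.15,"wx":0,"wy":0,"wz":0},{"hand":-1,"dx":0,"dy":0,"dz":0,"wx":0,"wy":0,"wz":0}]'
```

```text
time_s: 14.7
position: [0.467, -0.1599, 0.1998]
tcp_rot: [[0.997, -0.081, -0.0], [-0.081, -0.997, 0.0], [-0.0, -0.0, -1.0]]
force: [-0.7, 0.5, -1.7]
opening: 0.133
```

```bash
python3 -m handwheel '[{"hand":-1,"dx":0,"dy":0,"dz":-0.15,"wx":0,"wy":0,"wz":0},{"hand":-1,"dx":0,"dy":0,"dz":-0.15,"wx":0,"wy":0,"wz":0},{"hand":-1,"dx":0,"dy":0,"dz":-0.15,"wx":0,"wy":0,"wz":0},{"hand":-1,"dx":0,"dy":0,"dz":0,"wx":0,"wy":0,"wz":0}]'
```

```text
time_s: 15.1
position: [0.467, -0.1598, 0.1953]
tcp_rot: [[0.997, -0.081, -0.001], [-0.081, -0.997, 0.0], [-0.001, -0.0, -1.0]]
force: [0.6, -0.8, -1.0]
opening: 0.134
```

```bash
python3 -m handwheel '[{"hand":-1,"dx":0,"dy":0,"dz":-0.1,"wx":0,"wy":0,"wz":0},{"hand":-1,"dx":0,"dy":0,"dz":-0.1,"wx":0,"wy":0,"wz":0},{"hand":-1,"dx":0,"dy":0,"dz":0,"wx":0,"wy":0,"wz":0}]'
```

```text
time_s: 15.4
position: [0.4671, -0.1599, 0.1934]
tcp_rot: [[0.997, -0.081, -0.0], [-0.081, -0.997, 0.0], [-0.0, -0.0, -1.0]]
force: [-0.3, 1.1, -1.6]
opening: 0.139
```

```bash
python3 -m handwheel '[{"hand":-1,"dx":0,"dy":0,"dz":-0.15,"wx":0,"wy":0,"wz":0},{"hand":-1,"dx":0,"dy":0,"dz":-0.15,"wx":0,"wy":0,"wz":0},{"hand":-1,"dx":0,"dy":0,"dz":-0.15,"wx":0,"wy":0,"wz":0},{"hand":-1,"dx":0,"dy":0,"dz":0,"wx":0,"wy":0,"wz":0}]'
```

```text
time_s: 15.8
position: [0.467, -0.1598, 0.1888]
tcp_rot: [[0.997, -0.081, -0.001], [-0.081, -0.997, 0.0], [-0.001, -0.0, -1.0]]
force: [0.4, -0.2, -2.0]
opening: 0.137
```

```bash
python3 -m handwheel '[{"hand":-1,"dx":0,"dy":0,"dz":-0.15,"wx":0,"wy":0,"wz":0},{"hand":-1,"dx":0,"dy":0,"dz":-0.15,"wx":0,"wy":0,"wz":0},{"hand":-1,"dx":0,"dy":0,"dz":-0.15,"wx":0,"wy":0,"wz":0},{"hand":-1,"dx":0,"dy":0,"dz":0,"wx":0,"wy":0,"wz":0}]'
```

```text
time_s: 16.2
position: [0.4673, -0.1601, 0.1846]
tcp_rot: [[0.997, -0.081, 0.0], [-0.081, -0.997, -0.0], [0.0, 0.0, -1.0]]
force: [-0.7, -0.7, 0.3]
opening: 0.137
```

```bash
python3 -m handwheel '[{"hand":-1,"dx":0,"dy":0,"dz":-0.1,"wx":0,"wy":0,"wz":0},{"hand":-1,"dx":0,"dy":0,"dz":-0.1,"wx":0,"wy":0,"wz":0},{"hand":-1,"dx":0,"dy":0,"dz":0,"wx":0,"wy":0,"wz":0},{"hand":-1,"dx":0,"dy":0,"dz":0,"wx":0,"wy":0,"wz":0}]'
```

```text
time_s: 16.6
position: [0.4674, -0.1601, 0.1829]
tcp_rot: [[0.997, -0.081, 0.001], [-0.081, -0.997, -0.0], [0.001, 0.0, -1.0]]
force: [-0.6, 0.5, 3.0]
opening: 0.134
```

Contact: force rises about 1.5 N/mm, which matches the sprung floor. I'll back off to where the floor carries just the weight, then release.

```bash
python3 -m handwheel '[{"hand":-1,"dx":0,"dy":0,"dz":0.1,"wx":0,"wy":0,"wz":0},{"hand":-1,"dx":0,"dy":0,"dz":0.08,"wx":0,"wy":0,"wz":0},{"hand":-1,"dx":0,"dy":0,"dz":0,"wx":0,"wy":0,"wz":0},{"hand":-1,"dx":0,"dy":0,"dz":0,"wx":0,"wy":0,"wz":0}]'
```

```text
time_s: 17.0
position: [0.4672, -0.16, 0.1843]
tcp_rot: [[0.997, -0.081, 0.0], [-0.081, -0.997, -0.0], [0.0, 0.0, -1.0]]
force: [0.1, 0.2, 0.7]
opening: 0.131
```

```bash
python3 -m handwheel '[{"hand":-0.65,"dx":0,"dy":0,"dz":0,"wx":0,"wy":0,"wz":0},{"hand":-0.6,"dx":0,"dy":0,"dz":0,"wx":0,"wy":0,"wz":0},{"hand":-0.5,"dx":0,"dy":0,"dz":0,"wx":0,"wy":0,"wz":0},{"hand":-0.3,"dx":0,"dy":0,"dz":0,"wx":0,"wy":0,"wz":0},{"hand":0,"dx":0,"dy":0,"dz":0,"wx":0,"wy":0,"wz":0},{"hand":0,"dx":0,"dy":0,"dz":0,"wx":0,"wy":0,"wz":0},{"hand":0.2,"dx":0,"dy":0,"dz":0,"wx":0,"wy":0,"wz":0},{"hand":0.2,"dx":0,"dy":0,"dz":0,"wx":0,"wy":0,"wz":0}]'
python3 -m handwheel '[{"hand":0.2,"dx":0,"dy":0,"dz":0.5,"wx":0,"wy":0,"wz":0},{"hand":0.2,"dx":0,"dy":0,"dz":1,"wx":0,"wy":0,"wz":0},{"hand":0.2,"dx":0,"dy":0,"dz":1,"wx":0,"wy":0,"wz":0},{"hand":0.2,"dx":0,"dy":0,"dz":1.5,"wx":0,"wy":0,"wz":0},{"hand":0.2,"dx":0,"dy":0,"dz":2,"wx":0,"wy":0,"wz":0},{"hand":0.2,"dx":0,"dy":0,"dz":2,"wx":0,"wy":0,"wz":0},{"hand":0.2,"dx":0,"dy":0,"dz":2,"wx":0,"wy":0,"wz":0},{"hand":0.2,"dx":0,"dy":0,"dz":2,"wx":0,"wy":0,"wz":0},{"hand":0.2,"dx":0,"dy":0,"dz":0,"wx":0,"wy":0,"wz":0},{"hand":0.2,"dx":0,"dy":0,"dz":0,"wx":0,"wy":0,"wz":0}]'
python3 - <<'E'
from h import *
for n in ("scene","top"):
    p,d=vision.capture(n); np.savez(f"{n}7.npz",p=p,d=d); x0,y0=(230,70) if n=="scene" else (300,190)
    cv2.imwrite(f"pics/{n}7.png",p[:,:,::-1])
    cv2.imwrite(f"pics/{n}7c.png",cv2.resize(p[y0:y0+200,x0:x0+240,::-1],None,fx=3,fy=3,interpolation=cv2.INTER_CUBIC))
E
```

```text
time_s: 17.8
position: [0.4672, -0.1599, 0.1843]
tcp_rot: [[0.997, -0.081, 0.0], [-0.081, -0.997, 0.0], [0.0, -0.0, -1.0]]
force: [0.5, 0.4, -0.1]
opening: 0.569
time_s: 18.8
position: [0.4671, -0.1599, 0.3049]
tcp_rot: [[0.997, -0.081, 0.001], [-0.081, -0.997, -0.001], [0.001, 0.001, -1.0]]
force: [-0.2, 0.7, -0.1]
opening: 0.601
```

View pics/scene7.png

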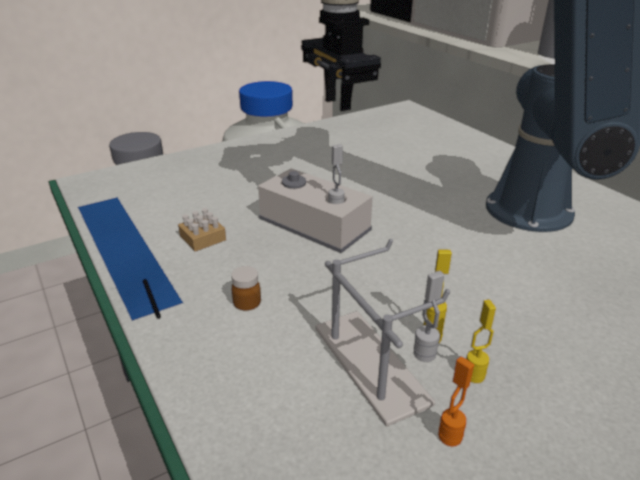

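View pics/scene7c.png

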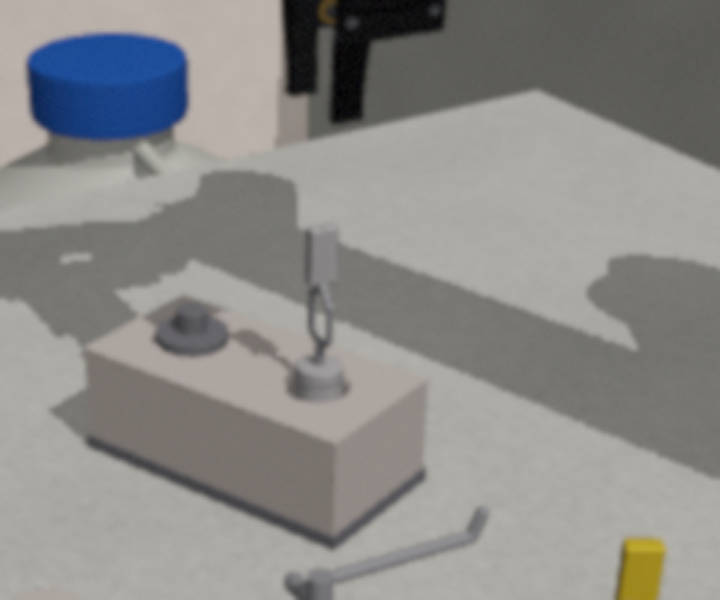

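The long canister stands upright and free in the open well (crop 318,378). The stopper is seated (192,330), the short canister still hangs at (427,340), and the gripper is well clear. I'll check the numbers, then hand in.

```bash
python3 - <<'E'
from h import *
from rig import hand_in
D=np.load("scene7.npz")['d'];C=cloud("scene",D)
m=(np.hypot(C[...,0]-.467,C[...,1]+.16)<.025)&(C[...,2]>.165)&(C[...,2]<.24)&(D>0);q=C[m]
print("tab",len(q),cv2.minAreaRect((q[:,:2]*1000).astype(np.float32)),"top z",q[:,2].max())
hand_in()
E
```

```text
tab 237 ((467.8616027832031, -157.57879638671875), (17.281532287597656, 24.413015365600586), 82.53988647460938) top z 0.21791642362935748
the job is handed in; nothing more can be done
```

The long canister now stands released and upright in the open well, and I handed the job in at about 19 s of the 64 s allowed.

**What I did:** I pinched the long canister's tab and raised it 21 mm. I drew it 66 mm off the hook, carried it over the open well, and lowered it in small steps while watching the wrist force. The floor showed up with the foot at about 30 mm height. From there the force rose about 1.5 N/mm, which matches the sprung floor, and the peak was about 5 N. I then backed off until the floor carried only the weight, opened the fingers and went straight up to a TCP height of 0.305 m.

**Last checks:**
- **Canister:** the tab centre was measured at about (0.468, -0.158). The well is at about (0.466, -0.161), so they agree within about 4 mm. The tab top was at 0.218 m, so the foot is at about 0.03 m.
- **Other things:** in the scene view the short canister still hangs, and the stopper and the two bystanders look unmoved. I did not measure these.
- **Disagreement:** the two cameras differed by 2–5 mm on the well's position. I relied mainly on the top view and checked it by comparing canister and well mouth in the scene view. During the carry and lowering pauses the arm hid the well from the top camera. I took a last top picture after release but did not examine it.

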